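# Unlock and draw a snapped-in cast carrier out of its holder

### The job

Turn the knurled lock ring of the holder counter-clockwise (seen from above) to its stop to draw the locking bolt, then pull the blue carrier plate by its upright tab straight out of the holder, past its spring detent, until it lies flat on the bench a few centimetres clear of the rails. Leave the plaster cast standing on its black pad without touching it, leave the ring unlocked, and do not disturb the bottle, jar and other cast near by.

Things in the scene. Friction and masses are not known exactly. Their poses are not given: they have to be found in the camera images.
- holder: Aluminium holder screwed to the bench. Origin on the bench on its centre line; its own -x is the way the carrier comes out, z up. Two lipped rails run along x from +8 to +74 mm, outer faces at y = +-62 mm, 20 mm high, back stop behind them to x = 85 mm. The lock stands on the +y side, at x = -7, y = +110 mm; its 15 mm high bolt guide runs from there to the rail.
- detent (a point): Midpoint between the two spring rollers (one in each rail, at the holder's x = 40 mm) that snap into notches in the carrier's sides. Freeing the carrier takes a pull of roughly 10 to 17 N over the first few mm; then it slides at about 4 N, and the rollers push it a few mm onward as its rear end leaves them.
- ring_centre (a point): Centre of the knurled steel lock ring, on its upright axis: 47 mm in diameter, 22 mm high (z = 36 to 58 mm). Below it only a barrel of radius 18 mm (foot of radius 26 mm, 12 mm high), so it can be gripped across its diameter from above. A red mark lies on its top.
- lock_ring (a joint): Angle of the lock ring in rad: 0 locked, grows counter-clockwise seen from above to the stop at 1.3 (starts at 0 to 0.15). It draws the bolt 14 mm per rad; the bolt is out of the carrier's way from about 1.0. The ring is lightly stiff (0.05 N m) and stays where it is left.
- carrier: Loose blue plate, about 0.35 kg, 12 mm thick, flat on the bench. Origin at its underside on its centre line, at the front edge of the wide part; at the start it coincides with the holder's origin and axes. Wide part (in the rails) x = 0 to 70 mm, 92 mm wide; neck x = -65 to 0 mm, 44 mm wide. It is wholly out of the rails when its origin is at x = -62 mm in the holder's frame.
- tab (a point): Middle of the inner (+x) face of the carrier's upright pull tab, 58 mm in front of the carrier's origin, 29 mm above the bench. Tab 64 mm wide, 8 mm thick, top 46 mm above the bench; low side webs (top 26 mm) at y = +-22 to 28 mm run 16 mm back from it. Between this face and the cast (65 mm) a finger can come down behind the tab and pull it toward -x.
- seat (a point): Point on the carrier where the cast's centre belongs: 38.5 mm behind the carrier's origin (+x), 29.5 mm above its underside; the black rubber pad under it is 2 mm thick.
- cast_centre (a point): Centre (half-way up) of the yellow plaster jaw cast, 51 x 66 x 31 mm, 75 g, standing loose on the carrier's pad, its top 45 mm above the bench.
- amber_jar: Bystander: brown jar with black lid, diameter 41 mm, 78 mm high; origin at the centre of its underside.
- green_cast: Bystander: green plaster jaw cast 51 x 66 x 31 mm; origin at the centre of its underside.
- dropper: Bystander: white dropper bottle with blue tip, diameter 33 mm, 80 mm high; origin at the centre of its underside.
Mind the look-alikes: they are no part of the job. What is shaped like the part that bears cast_centre but orange is not meant.

How it is judged:
On the way, in this order (a step that is already met when the one before it is completed fails the run):
1. the lock ring is turned to unlocked while the carrier is still in the holder (value of joint lock_ring above 1.05 rad and x of carrier in the frame of holder above -0.01 m), for 0.2 s.
2. the carrier is pulled past its detent and out of the rails (x of carrier in the frame of holder below -0.064 m), for 0.2 s.
At the end, for the whole second after the job is handed in: The ring is at 1.05 rad or more; the carrier lies flat on the bench, at rest, 12 to 88 mm clear of the front of the rails and within 40 mm of the holder's centre line; the cast stands upright on the carrier's pad within 15 mm of its place (value of joint lock_ring above 1.05 rad and x of carrier in the frame of holder between -0.15 and -0.074 m and y of carrier in the frame of holder between -0.04 and 0.04 m and height (world z) of carrier below 0.004 m and angle between carrier's own z axis and vertical below 0.06 rad and distance between cast_centre and seat below 0.015 m and angle between cast_centre's own z axis and vertical below 0.1 rad and linear speed of each of carrier, cast below 0.01 m/s); the robot touches nothing.
It fails at once if the robot touches the cast (over 1 N) (contact force between any of the fingers, the arm and cast above 1 N).
It fails at once if a bystander is moved by more than 20 mm (distance of any of amber_jar, green_cast, dropper from where it was at the start of the episode above 0.02 m).
It also fails if it takes over 48 s, if anything falls off the work surface, if the arm or the gripper's body presses on something with over 40 N, if the wrist force passes 120 N, or if a joint passes its speed limit or range.

### The arm

A 6-joint arm with a two-finger parallel gripper is mounted at the origin on a cart in front of the work surface, level with it; the furniture and walls round the work are solid. World frame = base frame: x ahead of the robot, y to its left, z up, the work surface at z = 0. Lengths are in m, angles in rad, forces in N, time in s.
With the tool pointing down it reaches from about 0.4 to 0.825 m from the base axis. Payload 7 kg.
Tool frame: the origin (TCP) lies midway between the tips of the shut fingers; the grasp point (between the pads) lies 19 mm behind it; z points along the fingers, y is the line along which they close (so a half turn about z gives the same grasp; the last joint's range is limited). The gripper opens to 88 mm and grips with 3 to 60 N. Pads are 19 mm wide; open, the fingers measure 130 mm over their backs; the gripper's body (78 mm by 193 mm) begins 47 mm behind the grasp point.
Start: joints at [-1.04, 0.359, 0.012, 0, -1.224, -0.288], TCP at [0.162, -0.655, 0.227] pointing down, gripper open.
Joint ranges: [-3.07, 3.07], [-1.43, 2.12], [-1.02, 1.25], [-3.03, 1.67], [-3.05, -0], [-3.03, 3.03]. Speed limits (rad/s): [2.39, 2.39, 3.01, 3.14, 3.14, 3.14].

### API

Orientations are given as [roll, pitch, yaw] about the fixed x, y, z axes, in that order (R = Rz(yaw) Ry(pitch) Rx(roll)).
In Python, from station import get_state, grab_frame, calibration, job_done, boxes_of, regions_of, spot_point gives the robot as it stands. The module is installed in compiled form; this text tells all that it offers.
- The arm moves only by the tool arm_command, never from a script. Its argument "commands" is a list of rows, each an object of numbers: "tx", "ty", "tz": the shift along the tool's x, y, z each as a share of 25 cm, from -1 to 1; "twist": the turn about the tool's z as a share of 180 degrees, from -1 to 1. A call has exactly 8 rows; each row is the pose to reach, as a shift and turn from the pose commanded when the call began, along the tool's axes at that moment, turning the shorter way round; what a row does not reach only later rows make up. A row lasts 1/12 s, in which the tool goes at most 41.7 mm and 7.16 degrees, less where a joint would pass 70% of its speed; a pose out of reach is approached as far as the arm can. A call with a number of a shift or a turn outside -1 to 1 is refused whole. A call with a gripper value outside its range is refused whole. "claw" is the opening, from 0 (shut) to 1 (fully open), set as the call begins (left out, the last holds). The fingers move at their own pace and stop on an object; "grip_force" is the grip in N (left out, the last holds). Time passes only in rows, so rows that repeat a pose let the fingers close, or fill a call up. It gives the time, the measured TCP pose, the force, the opening and the grip force at its end, in the units of the state.
- get_state(): the state, without advancing time (a new reading comes with each control period).
- grab_frame(name): name is "scene" or "top"; returns the picture (384x512x3 uint8, red, green, blue); there is no depth.
- calibration(name): a dict with "camera_matrix" (3x3 intrinsics, pixels), "k1" (the pictures are not rectified: a ray, as slopes to the right and down, at radius r is drawn at 1 + k1 r^2 times it, then the intrinsics apply), "extrinsics" (4x4, takes a point from camera to world coordinates). Camera axes: x right, y down, z forward; pixel columns grow to the right and rows downward; lengths in m; the calibration is good to about 2 mm. A picture is of the moment at which its call begins. calibration takes no time and is no camera call.
- job_done(): hands the job in; it is judged then, once.
Trained networks look in the newest picture that a camera, given by its name, has taken for a name from the list of things; names that differ only in an ending like _2 or _b are one class to them, and where a whole thing is asked for, a point or a joint stands for the part that bears it (a point fixed in the world has none). Each returns a list of dicts, best first, with "score" (0 to 1); they miss things now and then, are a little off and sometimes report something else, mostly with a low value. They report only what shows in the picture. A call takes as long as a camera call. They do not tell look-alikes from the thing itself.
- boxes_of(query, camera): "rect" ([left, top, right, bottom] in pixels, round what is visible of it).
- regions_of(query, camera): "region" (384x512 bool, what is visible of it) and "rect" ([left, top, right, bottom] in pixels, round what is visible of it).
- spot_point(query, camera): "uv" ([column, row] in pixels: a listed point, or the origin of a listed thing).
The state is a dict: "t": time; "q": joint angles; "qd": joint speeds; "joint_efforts": joint torques, N m; "eef_pos": TCP position; "ee_rot": TCP orientation; "force": force on the tool from outside, world axes, zero at the start; "moment": the same for the moment, N m; "width": finger opening in m; "gripper_force": force on a finger pad.
Only numpy, scipy, OpenCV 4.12 (cv2) and the standard library are available. Lean on these libraries where they do the work, as an engineer would, in place of code of your own. Each camera call takes 0.05 s, during which the arm holds its last target. There are 200 camera calls.

## Working session

There is one attempt and no reset: what is moved stays moved. The work goes in short steps, Python scripts to look and compute and a tool call to move; the robot and the scene stay as the last step left them, time stands still between calls to the robot, and variables do not carry over. Pictures are saved under pics/ and viewed, at most 10 in all, crops included, and the job is handed in when it is done.

Besides the shell and the picture viewer there is one more tool, called after "Emit:" as name(argument=value, ...), one argument or row to a line, values as JSON. arm_command: Moves the arm, as the interface text tells. Shift numbers are shares of 25 cm and turn numbers shares of 180 degrees, none past 1 either way. Its arguments: {"type":"object","properties":{"commands":{"type":"array"},"claw":{"type":"number"},"grip_force":{"type":"number"}},"required":["commands"]}

```bash
mkdir -p pics
cat > h.py <<'E'
import numpy as np, cv2
from station import *
def ray(name,uv):
    c=calibration(name);K=np.array(c["camera_matrix"]);T=np.array(c["extrinsics"])
    d=np.array([(uv[0]-K[0,2])/K[0,0],(uv[1]-K[1,2])/K[1,1]]);u=d.copy()
    for _ in range(20): u=d/(1+c["k1"]*(u@u))
    return T[:3,3],T[:3,:3]@np.array([u[0],u[1],1])
def at(name,uv,z):
    o,d=ray(name,uv);return o+d*(z-o[2])/d[2]
def tri(uva,uvb):
    o,d=ray("scene",uva);p,e=ray("top",uvb)
    s=np.linalg.lstsq(np.c_[d,-e],p-o,rcond=None)[0]
    a=o+s[0]*d;b=p+s[1]*e
    return (a+b)/2,np.linalg.norm(a-b)
def proj(name,P):
    c=calibration(name);K=np.array(c["camera_matrix"]);T=np.array(c["extrinsics"])
    q=T[:3,:3].T@(np.array(P)-T[:3,3]);u=q[:2]/q[2];u=u*(1+c["k1"]*(u@u))
    return K[:2,:2]@u+K[:2,2]
def save(name,fn):
    cv2.imwrite("pics/"+fn,grab_frame(name)[:,:,::-1])
E
python3 - <<'E'
from h import *
ims=[]
for n in("scene","top"):
    save(n,n+"0.png")
    print(n,np.round(np.array(calibration(n)["extrinsics"])[:3,3],2))
Z=dict(holder=0,detent=.01,ring_centre=.047,carrier=0,tab=.029,seat=.0295,cast_centre=.0295,amber_jar=0,green_cast=0,dropper=0)
for q,z in Z.items():
    for n in("scene","top"):
        for r in spot_point(q,n)[:3]:
            print(q,n,round(r["score"],2),np.round(r["uv"],0),np.round(at(n,r["uv"],z),3))
s=get_state();print(s["t"],s["eef_pos"],s["ee_rot"])
E
```

```text
scene [ 0.1  -0.51  0.61]
top [ 0.48 -0.06  1.39]
holder top 0.65 [304. 161.] [ 0.646 -0.162  0.   ]
detent scene 0.8 [299. 210.] [ 0.666 -0.158  0.01 ]
detent top 0.92 [302. 154.] [ 0.665 -0.156  0.01 ]
ring_centre scene 0.56 [253. 186.] [ 0.626 -0.048  0.047]
ring_centre top 0.6 [260. 167.] [ 0.625 -0.037  0.047]
ring_centre top 0.34 [301. 168.] [ 0.62  -0.151  0.047]
carrier scene 0.86 [286. 221.] [ 0.624 -0.152  0.   ]
carrier top 0.93 [299. 168.] [ 0.625 -0.149  0.   ]
tab scene 0.7 [273. 223.] [ 0.576 -0.15   0.029]
tab top 0.61 [297. 186.] [ 0.572 -0.14   0.029]
seat scene 0.81 [299. 203.] [ 0.667 -0.156  0.029]
seat scene 0.58 [252. 185.] [ 0.646 -0.028  0.029]
cast_centre scene 0.96 [302. 200.] [ 0.679 -0.155  0.029]
cast_centre scene 0.8 [273. 163.] [ 0.754 -0.007  0.029]
cast_centre scene 0.79 [372. 219.] [ 0.732 -0.313  0.029]
cast_centre top 0.94 [221. 179.] [0.592 0.072 0.03 ]
cast_centre top 0.77 [354. 120.] [ 0.758 -0.307  0.03 ]
cast_centre top 0.7 [301. 151.] [ 0.671 -0.152  0.03 ]
amber_jar scene 0.69 [340. 252.] [ 0.623 -0.297  0.   ]
amber_jar top 0.56 [350. 167.] [ 0.627 -0.297  0.   ]
green_cast scene 0.96 [313. 282.] [ 0.521 -0.298  0.   ]
green_cast top 0.46 [296. 186.] [ 0.574 -0.14   0.   ]
green_cast top 0.4 [304. 154.] [ 0.666 -0.164  0.   ]
dropper scene 0.6 [202. 221.] [ 0.495 -0.004  0.   ]
dropper top 0.57 [247. 213.] [0.497 0.002 0.   ]
1.1 [ 0.16226395 -0.6551673   0.22658872] [-3.14158146e+00 -1.31586515e-05 -2.89875833e+00]
```

View pics/scene0.png

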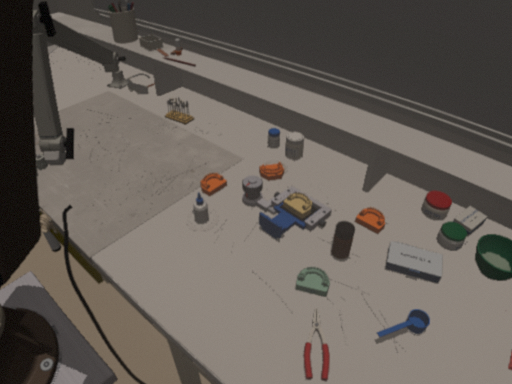

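View pics/top0.png

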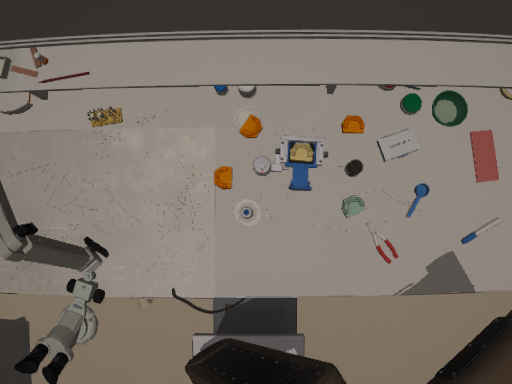

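The pictures show the holder at about (300,160) in top and (295,210) in scene. The ring is at (262,165) in top, the blue tab at (299,184), the dropper at (246,212), the jar at (354,168) and the green cast at (354,205). I'll zoom in to refine the yaw.

Run:
```python
from h import *
t=cv2.imread("pics/top0.png");s=cv2.imread("pics/scene0.png")
a=cv2.resize(t[125:225,235:335],(600,600),interpolation=cv2.INTER_CUBIC)
cv2.imwrite("pics/crop_t.png",a)
b=cv2.resize(s[160:240,230:336],(795,600),interpolation=cv2.INTER_CUBIC)
cv2.imwrite("pics/crop_s.png",b)
for nm in("top","scene"):
  for q in("ring_centre","carrier","holder","tab"):
    for r in regions_of(q,nm)[:2]:
        ys,xs=np.nonzero(r["region"]);print(nm,q,round(r["score"],2),np.round(r["rect"],1),xs.mean().round(1),ys.mean().round(1))
hsv=cv2.cvtColor(t,cv2.COLOR_BGR2HSV)
m=(hsv[...,0]>100)&(hsv[...,0]<125)&(hsv[...,1]>110)
m[:125]=0;m[200:]=0;m[:,:275]=0;m[:,330:]=0
ys,xs=np.nonzero(m)
for y in range(160,195):
    k=xs[ys==y]
    if len(k):print(y,k.min(),k.max(),end='; ')
```

```text
top ring_centre 0.68 [251.2 156.9 269.6 172.3] 262.0 164.5
top carrier 0.96 [283.8 142.4 313.  193.6] 301.0 170.6
top carrier 0.57 [253.8 158.1 270.3 176.5] 262.2 164.2
top holder 0.57 [255.6 133.5 327.4 176.9] 287.3 155.1
top tab 0.89 [285.2 141.  318.8 192.1] 300.4 170.2
scene carrier 0.66 [257.9 201.9 316.8 237.6] 281.9 220.2
scene holder 0.93 [244.5 175.4 331.7 229.3] 280.7 201.3
scene holder 0.35 [329.8 220.8 355.7 256.7] 342.3 239.5
scene tab 0.37 [330.8 223.7 355.8 258.4] 342.2 239.7
160 287 315; 161 287 315; 162 287 314; 163 285 314; 164 285 315; 165 285 316; 166 293 316; 167 294 316; 168 294 307; 169 294 307; 170 293 307; 171 293 307; 172 293 307; 173 293 307; 174 293 307; 175 293 307; 176 293 307; 177 293 307; 178 293 306; 179 293 306; 180 293 306; 181 291 306; 182 291 308; 183 291 309; 184 291 308; 185 291 308; 186 290 308; 187 289 310; 188 291 310; 189 304 310;
```

View pics/crop_t.png

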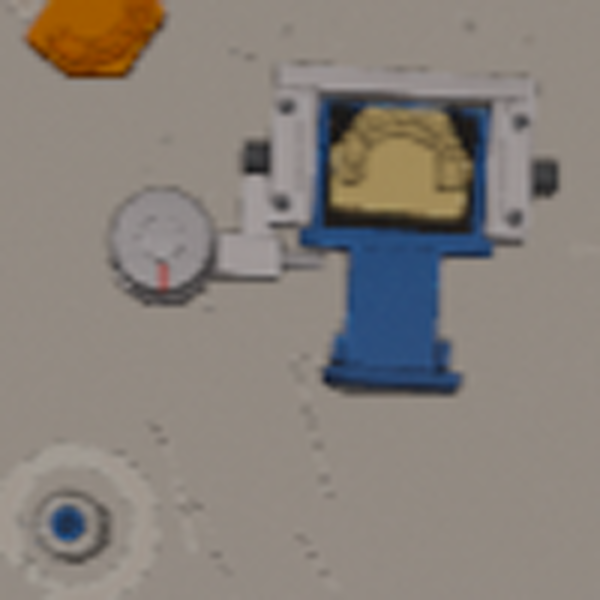

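View pics/crop_s.png

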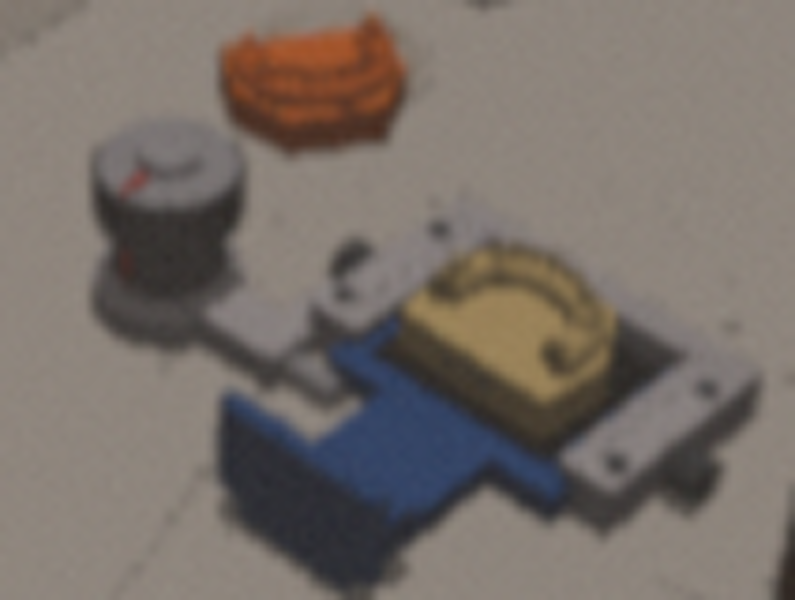

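Run:
```python
from h import *
f=lambda p:((p[0]+.5)/6-.5+235,(p[1]+.5)/6-.5+125)
g=lambda p:((p[0]+.5)/7.5-.5+230,(p[1]+.5)/7.5-.5+160)
T=lambda p,z:at("top",f(p),z)
S=lambda p,z:at("scene",g(p),z)
print("ring",T((162,236),.058),S((167,162),.058))
print("mark",T((164,276),.058),S((134,183),.058))
print("back edge",T((280,65),.02),T((537,85),.02))
print("rail front outer",T((268,222),.02),T((523,242),.02))
print("shoulder",T((300,245),.012),T((490,254),.012))
print("tab outer bottom",T((323,378),.046),T((460,385),.046))
print("tab top scene",S((228,395),.046),S((397,520),.046))
print("cast top z.045",T((402,165),.045))
# predicted from holder pose
for o,yaw in(((.627,-.15),-.078),):
    c,s=np.cos(yaw),np.sin(yaw);R=np.array([[c,-s],[s,c]])
    for n,p in dict(ring=(-.007,.11),back1=(.085,.062),back2=(.085,-.062),rf1=(.008,.062),rf2=(.008,-.062),sh1=(0,.046),sh2=(0,-.046),tabo1=(-.066,.032),tabo2=(-.066,-.032),tab=(-.058,0)).items():
        print(n,np.round(R@p+o,4))
```

```text
ring [ 0.6313406  -0.04189516  0.058     ] [ 0.62856283 -0.0418601   0.058     ]
mark [ 0.61290923 -0.04270572  0.058     ] [ 0.61365651 -0.04114167  0.058     ]
back edge [ 0.71696221 -0.0978385   0.02      ] [ 0.70676505 -0.21975166  0.02      ]
rail front outer [ 0.64204389 -0.0914604   0.02      ] [ 0.63183823 -0.21177212  0.02      ]
shoulder [ 0.63193559 -0.10672707  0.012     ] [ 0.62710158 -0.19686844  0.012     ]
tab outer bottom [ 0.56643478 -0.11553633  0.046     ] [ 0.56277545 -0.17869981  0.046     ]
tab top scene [ 0.56834655 -0.1186014   0.046     ] [ 0.5601799  -0.18771202  0.046     ]
cast top z.045 [ 0.66527702 -0.15327111  0.045     ]
ring [ 0.6286 -0.0398]
back1 [ 0.7166 -0.0948]
back2 [ 0.7069 -0.2184]
rf1 [ 0.6398 -0.0888]
rf2 [ 0.6301 -0.2124]
sh1 [ 0.6306 -0.1041]
sh2 [ 0.6234 -0.1959]
tabo1 [ 0.5637 -0.113 ]
tabo2 [ 0.5587 -0.1768]
tab [ 0.5692 -0.1455]
```

Emit:
arm_command(
  commands=[
    {"tx":-0.08,"ty":0.064},
    {"tx":-0.2,"ty":0.161},
    {"tx":-0.32,"ty":0.258},
    {"tx":-0.44,"ty":0.354},
    {"tx":-0.56,"ty":0.451},
    {"tx":-0.68,"ty":0.547},
    {"tx":-0.8,"ty":0.644},
    {"tx":-0.92,"ty":0.74},
  ],
  claw=0.7,
  grip_force=20,
)

```text
invalid input
```

Emit:
arm_command(
  commands=[
    {"tx":-0.12,"ty":0.096},
    {"tx":-0.24,"ty":0.193},
    {"tx":-0.36,"ty":0.29},
    {"tx":-0.48,"ty":0.386},
    {"tx":-0.6,"ty":0.483},
    {"tx":-0.72,"ty":0.579},
    {"tx":-0.84,"ty":0.676},
    {"tx":-0.94,"ty":0.756},
  ],
)

```text
invalid input
```

Emit:
arm_command(
  commands=[
    {"tx":-0.08,"ty":0.064,"tz":0,"twist":0},
    {"tx":-0.2,"ty":0.161,"tz":0,"twist":0},
    {"tx":-0.32,"ty":0.258,"tz":0,"twist":0},
    {"tx":-0.44,"ty":0.354,"tz":0,"twist":0},
    {"tx":-0.56,"ty":0.451,"tz":0,"twist":0},
    {"tx":-0.68,"ty":0.547,"tz":0,"twist":0},
    {"tx":-0.8,"ty":0.644,"tz":0,"twist":0},
    {"tx":-0.92,"ty":0.74,"tz":0,"twist":0},
  ],
  claw=0.7,
  grip_force=20,
)

```text
t: 2.17
eef_pos: [0.3418, -0.4187, 0.2269]
ee_rot: [-3.141, 0.0, -2.899]
force: [0.5, 0.6, -0.0]
width: 0.0613
gripper_force: 0.0
```

Emit:
arm_command(
  commands=[
    {"tx":-0.12,"ty":0.096,"tz":0,"twist":0},
    {"tx":-0.24,"ty":0.193,"tz":0,"twist":0},
    {"tx":-0.36,"ty":0.29,"tz":0,"twist":0},
    {"tx":-0.48,"ty":0.386,"tz":0,"twist":0},
    {"tx":-0.6,"ty":0.483,"tz":0,"twist":0},
    {"tx":-0.72,"ty":0.579,"tz":0,"twist":0},
    {"tx":-0.84,"ty":0.676,"tz":0,"twist":0},
    {"tx":-0.94,"ty":0.756,"tz":0,"twist":0},
  ],
)

```text
t: 2.83
eef_pos: [0.525, -0.1782, 0.2269]
ee_rot: [-3.141, 0.001, -2.898]
force: [0.9, -1.2, 0.1]
width: 0.0615
gripper_force: 0.0
```

Emit:
arm_command(
  commands=[
    {"tx":-0.1,"ty":0.08,"tz":0,"twist":0},
    {"tx":-0.2,"ty":0.16,"tz":0,"twist":0},
    {"tx":-0.3,"ty":0.24,"tz":0,"twist":0},
    {"tx":-0.4,"ty":0.32,"tz":0.05,"twist":0},
    {"tx":-0.48,"ty":0.38,"tz":0.12,"twist":0},
    {"tx":-0.53,"ty":0.42,"tz":0.2,"twist":0},
    {"tx":-0.544,"ty":0.435,"tz":0.28,"twist":0},
    {"tx":-0.544,"ty":0.435,"tz":0.35,"twist":0},
  ],
)

```text
t: 3.5
eef_pos: [0.6301, -0.0406, 0.1375]
ee_rot: [3.141, -0.001, -2.897]
force: [0.6, -0.2, -0.4]
width: 0.0611
gripper_force: 0.0
```

Run:
```python
from h import *
s=get_state();print(s["t"],s["eef_pos"],s["ee_rot"],s["force"],s["q"])
t=grab_frame("top")[:,:,::-1];c=grab_frame("scene")[:,:,::-1]
a=cv2.resize(np.ascontiguousarray(t[115:215,215:315]),(400,400),interpolation=cv2.INTER_CUBIC)
b=cv2.resize(np.ascontiguousarray(c[140:240,210:310]),(400,400),interpolation=cv2.INTER_CUBIC)
cv2.imwrite("pics/near.png",np.hstack([a,b]))
```

```text
3.5 [ 0.63013398 -0.04057532  0.13745456] [ 3.14144438e+00 -5.43935678e-04 -2.89718930e+00] [ 0.60702224 -0.24937905 -0.37591668] [ 2.44230929e-01  3.55925011e-01 -2.06400144e-01 -1.75092094e-04
 -1.00901514e+00 -1.57053063e+00]
```

View pics/near.png

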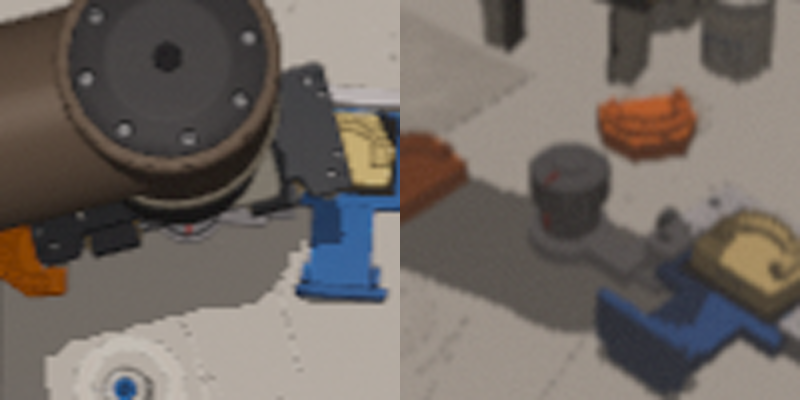

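The gripper hangs above the ring, with the ring at (570,190) in the right half and the red mark at (552,180). Nothing is in the way, so I'm going down and closing.

Emit:
arm_command(
  commands=[
    {"tx":0,"ty":0,"tz":0.08,"twist":0},
    {"tx":0,"ty":0,"tz":0.17,"twist":0},
    {"tx":0,"ty":0,"tz":0.26,"twist":0},
    {"tx":0,"ty":0,"tz":0.34,"twist":0},
    {"tx":0,"ty":0,"tz":0.4,"twist":0},
    {"tx":0,"ty":0,"tz":0.43,"twist":0},
    {"tx":0,"ty":0,"tz":0.445,"twist":0},
    {"tx":0,"ty":0,"tz":0.445,"twist":0},
  ],
)

```text
t: 4.27
eef_pos: [0.6299, -0.0423, 0.0282]
ee_rot: [-3.141, 0.0, -2.899]
force: [-0.1, -0.7, -0.3]
width: 0.0615
gripper_force: 0.0
```

Emit:
arm_command(
  commands=[
    {"tx":0,"ty":0,"tz":0,"twist":0},
    {"tx":0,"ty":0,"tz":0,"twist":0},
    {"tx":0,"ty":0,"tz":0,"twist":0},
    {"tx":0,"ty":0,"tz":0,"twist":0},
    {"tx":0,"ty":0,"tz":0,"twist":0},
    {"tx":0,"ty":0,"tz":0,"twist":0},
    {"tx":0,"ty":0,"tz":0,"twist":0},
    {"tx":0,"ty":0,"tz":0,"twist":0},
  ],
  claw=0.4,
  grip_force=20,
)

```text
t: 4.93
eef_pos: [0.6304, -0.0423, 0.029]
ee_rot: [-3.141, 0.002, -2.898]
force: [-0.2, -2.2, 6.1]
width: 0.0464
gripper_force: 20.0
```

Emit:
arm_command(
  commands=[
    {"tx":0,"ty":0,"tz":0,"twist":-0.03},
    {"tx":0,"ty":0,"tz":0,"twist":-0.065},
    {"tx":0,"ty":0,"tz":0,"twist":-0.1},
    {"tx":0,"ty":0,"tz":0,"twist":-0.135},
    {"tx":0,"ty":0,"tz":0,"twist":-0.17},
    {"tx":0,"ty":0,"tz":0,"twist":-0.205},
    {"tx":0,"ty":0,"tz":0,"twist":-0.24},
    {"tx":0,"ty":0,"tz":0,"twist":-0.27},
  ],
)

```text
t: 5.6
eef_pos: [0.6302, -0.0422, 0.029]
ee_rot: [-3.14, 0.001, -2.045]
force: [-0.4, -1.3, 7.1]
width: 0.0466
gripper_force: 20.0
```

Emit:
arm_command(
  commands=[
    {"tx":0,"ty":0,"tz":0,"twist":-0.025},
    {"tx":0,"ty":0,"tz":0,"twist":-0.05},
    {"tx":0,"ty":0,"tz":0,"twist":-0.075},
    {"tx":0,"ty":0,"tz":0,"twist":-0.095},
    {"tx":0,"ty":0,"tz":0,"twist":-0.11},
    {"tx":0,"ty":0,"tz":0,"twist":-0.12},
    {"tx":0,"ty":0,"tz":0,"twist":-0.12},
    {"tx":0,"ty":0,"tz":0,"twist":-0.12},
  ],
)

```text
t: 6.27
eef_pos: [0.6301, -0.0421, 0.029]
ee_rot: [-3.14, 0.0, -1.674]
force: [-2.0, -0.5, 8.3]
width: 0.0466
gripper_force: 20.0
```

```bash
python3 -c "
from h import *
s=get_state();print(s['t'],s['ee_rot'],s['force'],s['moment'],s['width'])"
```

```text
6.2667 [-3.14012177e+00  3.63091425e-04 -1.67388389e+00] [-2.03183522 -0.49692132  8.32831795] [-0.35076383  0.54241485 -0.36752633] 0.046607549368875116
```

Emit:
arm_command(
  commands=[
    {"tx":0,"ty":0,"tz":0,"twist":-0.01},
    {"tx":0,"ty":0,"tz":0,"twist":-0.02},
    {"tx":0,"ty":0,"tz":0,"twist":-0.02},
    {"tx":0,"ty":0,"tz":0,"twist":-0.02},
    {"tx":0,"ty":0,"tz":0,"twist":-0.02},
    {"tx":0,"ty":0,"tz":0,"twist":-0.02},
    {"tx":0,"ty":0,"tz":0,"twist":-0.02},
    {"tx":0,"ty":0,"tz":0,"twist":-0.02},
  ],
)

```text
t: 6.93
eef_pos: [0.6301, -0.0419, 0.0287]
ee_rot: [-3.14, 0.001, -1.611]
force: [-0.6, 0.1, 6.2]
width: 0.0466
gripper_force: 20.0
```

```bash
python3 -c "
from h import *
s=get_state();print(s['t'],s['ee_rot'],s['force'],s['moment'],s['width'])"
```

```text
6.9333 [-3.14018605e+00  5.27450689e-04 -1.61141375e+00] [-0.55287135  0.08202223  6.23150595] [-0.01802669  0.33738542 -0.42156737] 0.04661433841587525
```

Emit:
arm_command(
  commands=[
    {"tx":0,"ty":0,"tz":0,"twist":0},
    {"tx":0,"ty":0,"tz":0,"twist":0},
    {"tx":0,"ty":0,"tz":0,"twist":0},
    {"tx":0,"ty":0,"tz":-0.03,"twist":0},
    {"tx":0,"ty":0,"tz":-0.1,"twist":0},
    {"tx":0,"ty":0,"tz":-0.2,"twist":0},
    {"tx":0,"ty":0,"tz":-0.3,"twist":0},
    {"tx":0,"ty":0,"tz":-0.4,"twist":0},
  ],
  claw=0.7,
)

```text
t: 7.6
eef_pos: [0.6293, -0.0421, 0.1291]
ee_rot: [3.141, -0.0, -1.611]
force: [-0.0, -0.5, 0.0]
width: 0.0614
gripper_force: 0.0
```

Emit:
arm_command(
  commands=[
    {"tx":0.05,"ty":0.03,"tz":0,"twist":0},
    {"tx":0.13,"ty":0.08,"tz":0,"twist":0},
    {"tx":0.22,"ty":0.13,"tz":0,"twist":0.012},
    {"tx":0.31,"ty":0.18,"tz":0,"twist":0.012},
    {"tx":0.38,"ty":0.22,"tz":0,"twist":0.012},
    {"tx":0.42,"ty":0.237,"tz":0,"twist":0.012},
    {"tx":0.43,"ty":0.237,"tz":0,"twist":0.012},
    {"tx":0.43,"ty":0.237,"tz":0,"twist":0.012},
  ],
  claw=0.45,
)

```text
t: 8.27
eef_pos: [0.5662, -0.1477, 0.1282]
ee_rot: [-3.141, 0.0, -1.649]
force: [-0.3, 0.1, 0.3]
width: 0.0395
gripper_force: 0.0
```

Run:
```python
from h import *
s=get_state();print(s["t"],s["eef_pos"],s["ee_rot"],s["force"],s["width"])
t=grab_frame("top")[:,:,::-1];c=grab_frame("scene")[:,:,::-1]
a=cv2.resize(np.ascontiguousarray(t[125:225,245:345]),(400,400),interpolation=cv2.INTER_CUBIC)
b=cv2.resize(np.ascontiguousarray(c[150:250,230:330]),(400,400),interpolation=cv2.INTER_CUBIC)
cv2.imwrite("pics/near2.png",np.hstack([a,b]))
```

```text
8.2667 [ 0.56620953 -0.14770944  0.12818554] [-3.14097437e+00  8.08954646e-06 -1.64944221e+00] [-0.2712115   0.09358895  0.27272841] 0.03954831877324355
```

View pics/near2.png

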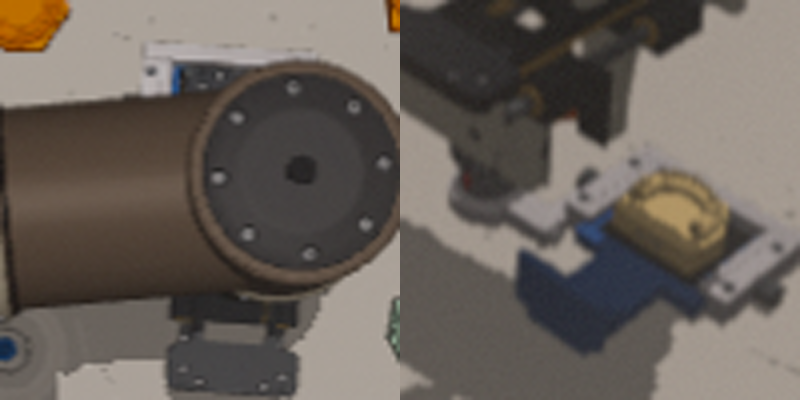

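The bolt no longer sticks out of its guide (around (550,220) in the right half), so the ring is unlocked. The gripper is above the tab and clear, so I'm descending round the tab.

Emit:
arm_command(
  commands=[
    {"tx":0,"ty":0,"tz":0.06,"twist":0},
    {"tx":0,"ty":0,"tz":0.14,"twist":0},
    {"tx":0,"ty":0,"tz":0.22,"twist":0},
    {"tx":0,"ty":0,"tz":0.29,"twist":0},
    {"tx":0,"ty":0,"tz":0.35,"twist":0},
    {"tx":0,"ty":0,"tz":0.39,"twist":0},
    {"tx":0,"ty":0,"tz":0.42,"twist":0},
    {"tx":0,"ty":0,"tz":0.43,"twist":0},
  ],
)

```text
t: 9.03
eef_pos: [0.5659, -0.1467, 0.0191]
ee_rot: [3.14, -0.0, -1.648]
force: [-0.7, 0.4, -0.2]
width: 0.0397
gripper_force: 0.0
```

Emit:
arm_command(
  commands=[
    {"tx":0,"ty":0,"tz":0,"twist":0},
    {"tx":0,"ty":0,"tz":0,"twist":0},
    {"tx":0,"ty":0,"tz":0,"twist":0},
    {"tx":0,"ty":0,"tz":0,"twist":0},
    {"tx":0,"ty":0,"tz":0,"twist":0},
    {"tx":0,"ty":0,"tz":0,"twist":0},
    {"tx":0,"ty":0,"tz":0,"twist":0},
    {"tx":0,"ty":0,"tz":0,"twist":0},
  ],
  claw=0,
  grip_force=35,
)

```text
t: 9.7
eef_pos: [0.5668, -0.1471, 0.021]
ee_rot: [-3.14, 0.0, -1.648]
force: [1.5, 0.5, 5.0]
width: 0.008
gripper_force: 35.0
```

Emit:
arm_command(
  commands=[
    {"tx":0,"ty":0.008,"tz":0,"twist":0},
    {"tx":0,"ty":0.016,"tz":0,"twist":0},
    {"tx":0,"ty":0.024,"tz":0,"twist":0},
    {"tx":0,"ty":0.032,"tz":0,"twist":0},
    {"tx":0,"ty":0.04,"tz":0,"twist":0},
    {"tx":0,"ty":0.048,"tz":0,"twist":0},
    {"tx":0,"ty":0.056,"tz":0,"twist":0},
    {"tx":0,"ty":0.064,"tz":0,"twist":0},
  ],
)

```text
t: 10.37
eef_pos: [0.5525, -0.1458, 0.021]
ee_rot: [-3.137, 0.0, -1.648]
force: [5.3, 0.2, -0.1]
width: 0.0076
gripper_force: 35.0
```

Past the detent (force about 5 N). I'll keep pulling.

Emit:
arm_command(
  commands=[
    {"tx":0,"ty":0.012,"tz":0,"twist":0},
    {"tx":0,"ty":0.026,"tz":0,"twist":0},
    {"tx":0,"ty":0.04,"tz":0,"twist":0},
    {"tx":0,"ty":0.054,"tz":0,"twist":0},
    {"tx":0,"ty":0.068,"tz":0,"twist":0},
    {"tx":0,"ty":0.082,"tz":0,"twist":0},
    {"tx":0,"ty":0.096,"tz":0,"twist":0},
    {"tx":0,"ty":0.108,"tz":0,"twist":0},
  ],
)

```text
t: 11.03
eef_pos: [0.5242, -0.1438, 0.021]
ee_rot: [-3.139, 0.0, -1.648]
force: [5.4, -0.8, 4.6]
width: 0.0074
gripper_force: 35.0
```

Emit:
arm_command(
  commands=[
    {"tx":0,"ty":0.012,"tz":0,"twist":0},
    {"tx":0,"ty":0.024,"tz":0,"twist":0},
    {"tx":0,"ty":0.036,"tz":0,"twist":0},
    {"tx":0,"ty":0.048,"tz":0,"twist":0},
    {"tx":0,"ty":0.06,"tz":0,"twist":0},
    {"tx":0,"ty":0.072,"tz":0,"twist":0},
    {"tx":0,"ty":0.084,"tz":0,"twist":0},
    {"tx":0,"ty":0.096,"tz":0,"twist":0},
  ],
)

```text
t: 11.7
eef_pos: [0.5003, -0.142, 0.0209]
ee_rot: [-3.139, 0.0, -1.648]
force: [5.4, -0.0, 4.3]
width: 0.0079
gripper_force: 35.0
```

Emit:
arm_command(
  commands=[
    {"tx":0,"ty":0.014,"tz":0,"twist":0},
    {"tx":0,"ty":0.028,"tz":0,"twist":0},
    {"tx":0,"ty":0.042,"tz":0,"twist":0},
    {"tx":0,"ty":0.056,"tz":0,"twist":0},
    {"tx":0,"ty":0.07,"tz":0,"twist":0},
    {"tx":0,"ty":0.084,"tz":0,"twist":0},
    {"tx":0,"ty":0.098,"tz":0,"twist":0},
    {"tx":0,"ty":0.11,"tz":0,"twist":0},
  ],
)

```text
t: 12.37
eef_pos: [0.4729, -0.1398, 0.0209]
ee_rot: [-3.139, 0.0, -1.648]
force: [4.8, 0.1, 4.7]
width: 0.0077
gripper_force: 35.0
```

Emit:
arm_command(
  commands=[
    {"tx":0,"ty":0.012,"tz":0,"twist":0},
    {"tx":0,"ty":0.024,"tz":0,"twist":0},
    {"tx":0,"ty":0.036,"tz":0,"twist":0},
    {"tx":0,"ty":0.044,"tz":0,"twist":0},
    {"tx":0,"ty":0.05,"tz":0,"twist":0},
    {"tx":0,"ty":0.052,"tz":0,"twist":0},
    {"tx":0,"ty":0.052,"tz":0,"twist":0},
    {"tx":0,"ty":0.052,"tz":0,"twist":0},
  ],
)

```text
t: 13.03
eef_pos: [0.4598, -0.1388, 0.0209]
ee_rot: [-3.14, 0.0, -1.648]
force: [4.7, 0.1, 5.7]
width: 0.0079
gripper_force: 35.0
```

Emit:
arm_command(
  commands=[
    {"tx":0,"ty":0,"tz":0,"twist":0},
    {"tx":0,"ty":0,"tz":0,"twist":0},
    {"tx":0,"ty":0,"tz":0,"twist":0},
    {"tx":0,"ty":0,"tz":0,"twist":0},
    {"tx":0,"ty":0,"tz":0,"twist":0},
    {"tx":0,"ty":0,"tz":0,"twist":0},
    {"tx":0,"ty":0,"tz":0,"twist":0},
    {"tx":0,"ty":0,"tz":0,"twist":0},
  ],
  claw=0.35,
)

```text
t: 13.7
eef_pos: [0.4588, -0.1388, 0.0202]
ee_rot: [3.141, -0.0, -1.648]
force: [-0.0, 0.8, -1.1]
width: 0.0305
gripper_force: 0.0
```

Emit:
arm_command(
  commands=[
    {"tx":0,"ty":0,"tz":-0.03,"twist":0},
    {"tx":0,"ty":0,"tz":-0.08,"twist":0},
    {"tx":0,"ty":0,"tz":-0.16,"twist":0},
    {"tx":0,"ty":0,"tz":-0.25,"twist":0},
    {"tx":0,"ty":0,"tz":-0.35,"twist":0},
    {"tx":0,"ty":0,"tz":-0.45,"twist":0},
    {"tx":0,"ty":0,"tz":-0.55,"twist":0},
    {"tx":0,"ty":0,"tz":-0.65,"twist":0},
  ],
)

```text
t: 14.37
eef_pos: [0.4585, -0.1389, 0.1848]
ee_rot: [-3.141, 0.0, -1.648]
force: [1.4, -0.5, -0.1]
width: 0.0307
gripper_force: 0.0
```

Emit:
arm_command(
  commands=[
    {"tx":0.1,"ty":0,"tz":0,"twist":0},
    {"tx":0.22,"ty":0,"tz":0,"twist":0},
    {"tx":0.35,"ty":0,"tz":0,"twist":0},
    {"tx":0.48,"ty":0,"tz":0,"twist":0},
    {"tx":0.61,"ty":0,"tz":0,"twist":0},
    {"tx":0.74,"ty":0,"tz":0,"twist":0},
    {"tx":0.86,"ty":0,"tz":0,"twist":0},
    {"tx":0.95,"ty":0,"tz":0,"twist":0},
  ],
)

```text
t: 15.03
eef_pos: [0.4398, -0.3778, 0.1833]
ee_rot: [-3.142, -0.0, -1.649]
force: [0.5, 0.1, -0.2]
width: 0.0306
gripper_force: 0.0
```

Run:
```python
from h import *
s=get_state();print(s["t"],s["eef_pos"],s["force"])
t=grab_frame("top")[:,:,::-1];c=grab_frame("scene")[:,:,::-1]
a=cv2.resize(np.ascontiguousarray(t[125:225,235:335]),(400,400),interpolation=cv2.INTER_CUBIC)
b=cv2.resize(np.ascontiguousarray(c[160:260,220:320]),(400,400),interpolation=cv2.INTER_CUBIC)
cv2.imwrite("pics/end.png",np.hstack([a,b]))
for n in("top","scene"):
  for q,z in(("carrier",0),("tab",.029),("seat",.0295),("cast_centre",.0295),("green_cast",0),("amber_jar",0),("dropper",0)):
    for r in spot_point(q,n)[:2]: print(q,n,round(r["score"],2),np.round(at(n,r["uv"],z),3))
```

```text
15.0333 [ 0.43982249 -0.37775619  0.18334931] [ 0.49879796  0.09894591 -0.17814387]
carrier top 0.56 [ 0.521 -0.142  0.   ]
tab top 0.97 [ 0.471 -0.132  0.029]
seat top 0.9 [ 0.559 -0.153  0.03 ]
cast_centre top 0.9 [ 0.748 -0.01   0.03 ]
cast_centre top 0.79 [0.589 0.065 0.03 ]
amber_jar top 0.69 [ 0.629 -0.304  0.   ]
dropper top 0.54 [0.495 0.004 0.   ]
carrier scene 0.98 [ 0.514 -0.141  0.   ]
tab scene 0.84 [ 0.461 -0.131  0.029]
seat scene 0.83 [ 0.564 -0.147  0.029]
cast_centre scene 0.67 [ 0.564 -0.148  0.029]
cast_centre scene 0.64 [ 0.736 -0.023  0.029]
green_cast scene 0.66 [ 0.524 -0.299  0.   ]
dropper scene 0.89 [0.5   0.003 0.   ]
dropper scene 0.3 [ 0.583 -0.128  0.   ]
```

View pics/end.png

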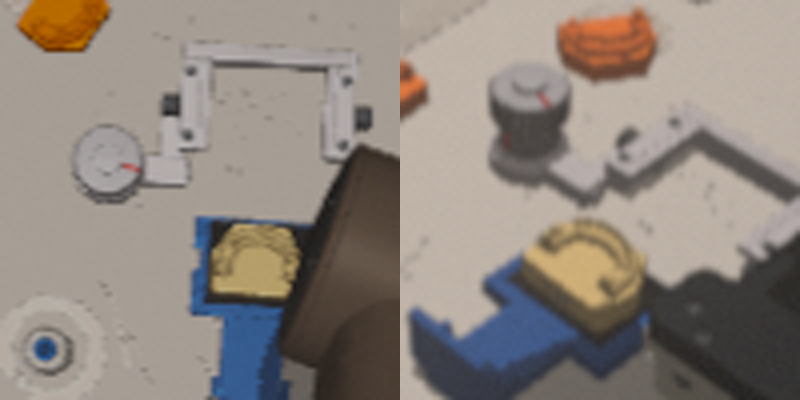

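The carrier lies flat and clear of the rails, with the cast on its pad at (255,262). The ring's mark has turned about 75°, from pointing down to (130,168), and the arm is in free air. Handing in.

```bash
python3 -c "
from station import *
print(job_done())"
```

```text
the job is handed in; nothing more can be done
None
```

The job is handed in at about 15 s of the 48 s allowed, with no verdict shown: the lock ring is turned about 1.29 rad to unlocked, and the carrier is flat on the bench about 108 mm out, with the cast still standing on its pad and the jar, bottle and green cast where they were.

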